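# Move the length stop of a cut-off fixture to its marked hole and butt the blank against it

## Task

Set the length stop on the cut-off fixture to the yellow-marked hole, the next one along from where it sits: pull the plunger knob up until the pin is clear, slide the stop along and let the pin snap fully home in that hole. Then push the wooden blank, lying flat on the bed, square against the fence and up against the stop, ready to saw, and let go of everything. Never force the pin sideways or ram the stop with the blank, and leave the other things on the bench where they are.

Things in the scene. Friction and masses are not known exactly. Their poses are not given: they have to be found in the camera images.
- fixture: cut-off fixture (mitre-box type) fixed to the bench: plywood bed 18 mm thick with an aluminium fence and rail. Origin on the bench, in line with the fence's front face; y along fence and rail to the left, x towards the fence's back, z up. Bed: x -90..70, y -270..210 mm, top z = 18. Fence: x 0..60, z 18..48 mm. Two blue saw guide blocks stand on it at y -130..-90, up to z = 84 mm
- rail (a point): middle of the rail's middle hole, where the stop sits at the start: fixture x = 18, y = 100, z = 53 mm, axes as the fixture's. Three steel index plates lie in a row on the fence, tops at z = 53, each with one 12 mm hole on the line x = 18. They are clamped separately: the outer holes are 38 to 54 mm either side of the middle one, unevenly. Between holes the pin rides on flat steel
- stop: grey length stop, a carriage sliding on the rail along the fixture's y with about 4 N of friction, between ends 60 mm either side of the middle hole. Origin on the pin's axis at the plates' top, axes as the fixture's. Saddle 52 mm long in y, its top 23.5 mm above this origin; its aluminium stop finger, 10 mm thick, hangs in front of the fence, x -63..-27 mm, down to 2.5 mm above the bed
- stop_face (a point): point on the stop finger's face against which the blank is butted (the face looks along -y of the fixture); 26 mm in -y from the stop's origin, 19 mm in front of the fence face, 10 mm above the bed; axes as the fixture's
- knob (a point): middle of the plunger's black round knob with a red dot on top: 28 mm diameter over its widest 12 mm, 24.5 mm high in all, this point 9 mm under its top and 112 mm above the bench when the pin is home. Below, it tapers to 18 mm; 3 mm under it is the steel barrel, up to 25 mm wide, 17 mm high on the saddle
- plunger (a joint): how far knob and pin are drawn up (m): 0 pin fully home in a hole; 0.008 its tip is level with the plates' top (while the pin rides on a plate between holes it reads about 0.007); 0.013 end of travel. A spring pulls it down with 7 N at 0 and 12 N at full travel; damped, it snaps home in about 0.1 s
- pin: the plunger's steel pin, 10 mm diameter, under the knob, moving with it. Origin on its axis, 8 mm above its tip. About 1 mm of play each way in a hole.
- yellow_flag: round yellow magnet, 15 mm diameter, 5 mm high, stuck by hand on the fence's top beside the wanted hole: 31 mm behind the line of holes but only within 8 mm of its hole along the rail. The wanted hole is the one next to the stop's starting hole, on either side. Origin under its middle, axes as the fixture's
- blue_flag: the same magnet in blue, marking the hole on the other side, of another job.
- blank: planed pale wooden batten 38 x 260 x 20 mm, 110 g, loose on the bed, to the right of the stop finger and some way off the fence and the stop. Origin under its middle; y along its length to its left end, x across to its back face (within 0.1 rad of the fixture's axes).
- blank_end (a point): middle of the blank's left end face, the one to be butted against the stop; 10 mm above its underside, axes as the blank's
- blank_back (a point): middle of the blank's back face, the one to lie against the fence; 10 mm above its underside, axes as the blank's
- offcut: bystander: wood offcut 30 x 42 x 20 mm lying on the left end of the bed, in front of the stop
- pencil: bystander: flat red carpenter's pencil, 168 mm, on the bench right of the fixture
- square: bystander: try square, wooden stock and steel blade, left of the fixture
- cup: bystander: purple printed cup, 86 mm across its rim, 70 mm high, left of the fixture
- card_stack: bystander: stack of cardboard squares 90 x 90 x 45 mm behind the fixture
- glue_gun: bystander: white glue gun lying on its side, behind the fixture
- back_saw: bystander: back saw lying flat, right of the fixture

How it is judged:
On the way, in this order (a step that is already met when the one before it is completed fails the run):
1. the pin is drawn clear of its hole (value of joint plunger above 0.0082 m), for 0.1 s.
2. the pin has snapped fully home in the hole at the yellow flag (value of joint plunger below 0.002 m and y of pin in the frame of yellow_flag between -0.013 and 0.013 m), for 0.2 s.
3. the blank lies flat against the fence and touches the stop (y of blank_end in the frame of stop_face between -0.0025 and 0.0025 m and x of blank_back in the frame of fixture between -0.0025 and 0.0025 m and angle between the y axis of blank and the y axis of fixture, either way round below 0.035 rad and z of blank_back in the frame of fixture below 0.0305 m and angle between blank's own z axis and vertical below 0.05 rad), for 0.2 s.
At the end, for the whole second after the job is handed in: Pin down within 2 mm of fully home, within 13 mm of the yellow flag along the rail; blank flat on the bed, back within 2.5 mm of the fence and parallel within 2 degrees, left end within 2.5 mm of the stop's face; blank and stop at rest (all of step 2 and all of step 3 and linear speed of each of blank, stop below 0.01 m/s); the robot touches nothing.
It fails at once if the pin is forced sideways or dragged with more than 20 N (contact force between pin and anything else above 20 N).
It fails at once if the blank is pressed or rammed against the stop with more than 20 N (contact force between blank and stop above 20 N).
It fails at once if another thing on the bench is shifted more than 20 mm (distance of any of offcut, pencil, square, cup, card_stack, glue_gun, back_saw from where it was at the start of the episode above 0.02 m).
It also fails if it takes over 72 s, if anything falls off the work surface, if the arm or the gripper's body presses on something with over 40 N, if the wrist force passes 120 N, or if a joint passes its speed limit or range.

## Robot

A 6-joint arm with a two-finger parallel gripper is mounted at the origin on the work surface. World frame = base frame: x ahead of the robot, y to its left, z up, the work surface at z = 0. Lengths are in m, angles in rad, forces in N, time in s.
With the tool pointing down it reaches from about 0.4 to 0.925 m from the base axis. Payload 12.5 kg.
Tool frame: the origin (TCP) lies on the centre line of the jaws, within the pads' length; the fingertips stand 19 mm ahead of it and the grasp point (between the pads) is the TCP; z points along the fingers, y is the line along which they close (so a half turn about z gives the same grasp; the last joint's range is limited). The gripper opens to 95 mm and grips with 3 to 60 N. Pads are 20 mm wide; open, the fingers measure 119 mm over their backs; the gripper's body (75 mm by 180 mm) begins 59 mm behind the grasp point.
Start: joints at [1.139, 0.491, 1.559, -0, 1.092, -0.106], TCP at [0.2, 0.592, 0.234] pointing down, gripper open.
Joint ranges: [-3.1, 3.1], [-0.84, 2.19], [0.05, 2.79], [-1.13, 4.28], [0.06, 2.93], [-2.69, 2.69]. Speed limits (rad/s): [2.22, 2.22, 2.79, 3.14, 3.14, 3.14].

## Interface

Orientations are given as [roll, pitch, yaw] about the fixed x, y, z axes, in that order (R = Rz(yaw) Ry(pitch) Rx(roll)).
In Python, from bench import r, eyes gives the robot as it stands.
- The arm moves only by the shell command python3 -m creep 'ROWS' [FORCE]. ROWS is JSON, a list of rows, each an object of numbers: "gripper": the closure, from 0 (fully open) to 1 (shut); "x", "y", "z": the shift along the tool's x, y, z in m; "yaw": the turn about the tool's z in degrees. A call has 1 to 5 rows; each row is the pose to reach, as a shift and turn from the pose commanded when the call began, along the tool's axes at that moment; what a row does not reach only later rows make up. A row lasts 1/8 s, in which the tool goes at most 62.5 mm and 10.7 degrees, less where a joint would pass 70% of its speed; a pose out of reach is approached as far as the arm can. A call with a gripper value outside its range is refused whole. The fingers move at their own pace and stop on an object; FORCE is the grip in N (left out, the last holds). Time passes only in rows, so rows that repeat a pose let the fingers close. It gives the time, the measured TCP pose, the force, the opening and the grip force at its end, in the units of the state.
- r.get_obs(): the state, without advancing time (a new reading comes with each control period).
- eyes.grab_frame(name): name is "side" or "top"; returns a dict with "image" (420x560x3 uint8, red, green, blue), "depth" (420x560 float32, m along the optical axis (not along the pixel's ray), 0 where there is no reading), "fx", "fy", "cx", "cy" (pixels), "R" (3x3) and "t" (3): a world point X has camera coordinates R X + t. Camera axes: x right, y down, z forward; pixel columns grow to the right and rows downward; lengths in m; the calibration is good to about 2 mm. A picture is of the moment at which its call begins.
- r.sign_off(): hands the job in; it is judged then, once.
The state is a dict: "clock": time; "joints": joint angles; "qvel": joint speeds; "joint_efforts": joint torques, N m; "ee_pos": TCP position; "eef_rot": TCP orientation; "contact_force": force on the tool from outside, world axes, zero at the start; "wrist_torque": the same for the moment, N m; "grip_width": finger opening in m; "finger_force": force on a finger pad.
Only numpy, scipy, OpenCV 4.12 (cv2) and the standard library are available. Lean on these libraries where they do the work, as an engineer would, in place of code of your own. Each camera call takes 0.05 s, during which the arm holds its last target. There are 200 camera calls.

## Working session

There is one attempt and no reset: what is moved stays moved. The work goes in short steps, Python scripts to look and compute and a shell command to move; the robot and the scene stay as the last step left them, time stands still between calls to the robot, and variables do not carry over. Pictures are saved under pics/ and viewed, at most 10 in all, crops included, and the job is handed in when it is done.

```bash
mkdir -p pics; ls; python3 - <<'E'
from bench import r, eyes
import cv2, numpy as np
for n in ("top","side"):
    f=eyes.grab_frame(n); cv2.imwrite(f"pics/{n}0.png",f["image"][:,:,::-1])
    np.savez(f"{n}0.npz",**f)
    print(n,f["fx"],f["cx"],f["cy"],np.round(-f["R"].T@f["t"],3),np.round(f["R"],3).tolist())
o=r.get_obs(); print(o)
E
```

```text
pics
top 527.4179115756688 275.77285173934615 207.92219000409796 [ 0.52  -0.036  1.822] [[0.027, -1.0, 0.0], [-0.999, -0.026, -0.046], [0.046, 0.001, -0.999]]
side 468.5026774118071 277.30368217635856 209.1023101355184 [0.55  0.866 0.955] [[-0.999, -0.042, -0.02], [-0.013, 0.67, -0.742], [0.044, -0.741, -0.67]]
{'clock': 0.1, 'joints': array([ 1.13937829e+00,  4.91447579e-01,  1.55938740e+00, -2.58249519e-05,
        1.09165837e+00, -1.05602918e-01]), 'qvel': array([-0.00213208, -0.00017268, -0.00271845, -0.00016447,  0.00051037,
       -0.00069654]), 'joint_efforts': array([ 3.11040574e-03, -6.13622761e+01, -2.58608347e+01,  6.94130198e-02,
        4.69615962e-02, -2.25162898e-05]), 'ee_pos': array([0.19995759, 0.59195241, 0.23315267]), 'eef_rot': array([-3.14069457e+00, -7.21601812e-05,  2.81578942e+00]), 'contact_force': array([-0.12278451,  0.27496689, -0.09994194]), 'wrist_torque': array([ 0.01411957,  0.01834263, -0.04033545]), 'finger_force': 0.0, 'grip_width': 0.09497141115243411}
```

View pics/top0.png

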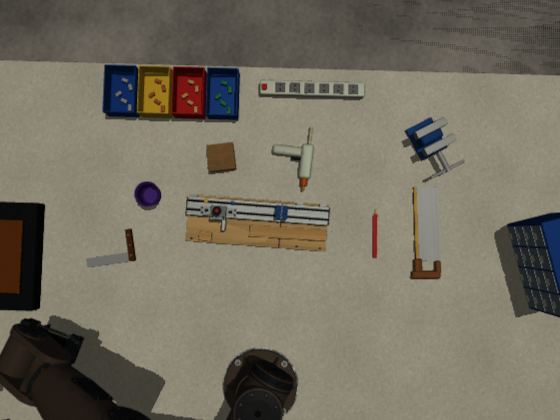

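View pics/side0.png

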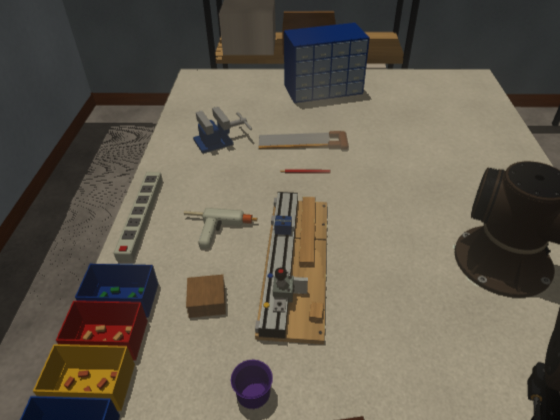

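The top view shows the fixture at columns 185-330, rows 195-250, with the knob at about (217,211). The side view shows the knob at about (281,273) and the yellow flag near (265,305), on the left (+y) side. I'll enlarge both.

```bash
python3 - <<'E'
import cv2, numpy as np
a=np.load("top0.npz")["image"][185:260,178:338,::-1]; b=np.load("side0.npz")["image"][185:345,250:340,::-1]
cv2.imwrite("pics/tc.png",cv2.resize(a,None,fx=5,fy=5,interpolation=cv2.INTER_CUBIC))
cv2.imwrite("pics/sc.png",cv2.resize(b,None,fx=3.7,fy=3.7,interpolation=cv2.INTER_CUBIC))
E
```

```text
(no output)
```

View pics/tc.png

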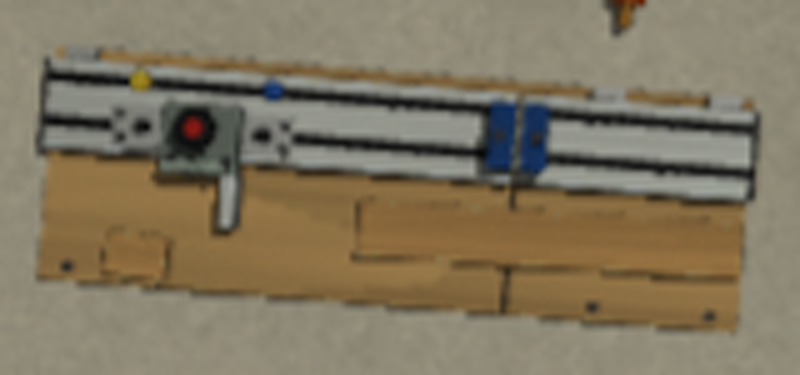

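View pics/sc.png

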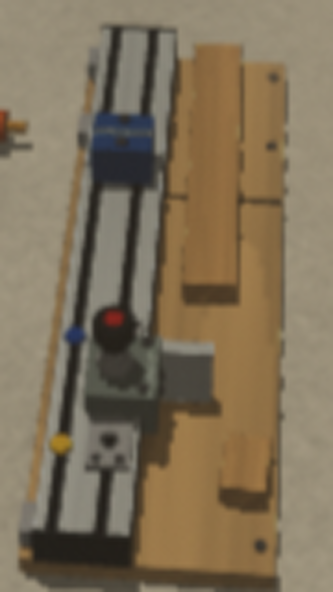

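The top crop (×5) shows the red dot at (193,127), yellow flag at (141,80), blue flag at (273,91), left hole at (142,127) and right hole at (262,134). The blank's left end is at x≈355, rows 200-258. The side crop confirms that yellow is on the left (+y) side, so the stop moves to +y.

```bash
cat > h.py <<'E'
import numpy as np, cv2
def ray(f,u,v,z):
    R,t=f["R"],f["t"]; C=-R.T@t
    d=R.T@np.array([(u-f["cx"])/f["fx"],(v-f["cy"])/f["fy"],1.0])
    return C+d*(z-C[2])/d[2]
def cen(f,lo,hi,box):
    u0,v0,u1,v1=box
    h=cv2.cvtColor(np.ascontiguousarray(f["image"][v0:v1,u0:u1]),cv2.COLOR_RGB2HSV)
    m=cv2.inRange(h,lo,hi).astype(float); w=m*h[:,:,1]; ys,xs=np.mgrid[v0:v1,u0:u1]
    return (w*xs).sum()/w.sum(),(w*ys).sum()/w.sum(),int((m>0).sum())
def cloud(f,box):
    u0,v0,u1,v1=box; vs,us=np.mgrid[v0:v1,u0:u1]; d=f["depth"][v0:v1,u0:u1]
    c=np.stack([(us-f["cx"])/f["fx"]*d,(vs-f["cy"])/f["fy"]*d,d],-1)
    return (c-f["t"])@f["R"]
E
python3 - <<'E'
from h import *
f=np.load("top0.npz"); s=np.load("side0.npz"); np.set_printoptions(precision=4,suppress=True)
# fence front edge from saturation in columns
hsv=cv2.cvtColor(f["image"],cv2.COLOR_RGB2HSV)
c=lambda u,v:(178+(u+.5)/5-.5,185+(v+.5)/5-.5)
pts={ 'fFL':(40,152,.048),'fFR':(752,202,.048),'fBL':(45,58,.048),'fBR':(757,113,.048),'bedFL':(38,279,.018),'bedFR':(736,330,.018),
'bl_LB':(358,200,.038),'bl_LF':(353,258,.038),'bl_RF':(742,276,.038),'bl_RB':(745,208,.038),'holeL':(142,127,.053),'holeR':(262,134,.053),'guideL':(486,135,.084)}
P={k:ray(f,*c(a,b),z) for k,(a,b,z) in pts.items()}
e=P['fFL']-P['fFR']; yaw=np.arctan2(-e[0],e[1]); e2=P['bedFL']-P['bedFR']; 
b1=P['bl_LB']-P['bl_RB'];b2=P['bl_LF']-P['bl_RF']
print("yaw",yaw,np.arctan2(-e2[0],e2[1]),"blank yaw",np.arctan2(-b1[0],b1[1]),np.arctan2(-b2[0],b2[1]),np.linalg.norm(b1),np.linalg.norm(e))
for nm,lo,hi,bt,bs,z in(("red",(0,120,90),(8,255,255),(205,200,230,222),(270,260,292,280),.121),("yel",(20,120,90),(35,255,255),(195,190,214,207),(255,290,275,312),.053),("blue",(100,120,60),(125,255,255),(225,195,240,210),(262,268,276,282),.053)):
    a=cen(f,lo,hi,bt); b=cen(s,lo,hi,bs); P[nm]=ray(f,*a[:2],z); print(nm,a,b,P[nm],ray(s,*b[:2],z))
Y=np.array([-np.sin(yaw),np.cos(yaw)]);X=np.array([np.cos(yaw),np.sin(yaw)])
for k,p in P.items(): d=p[:2]-P['red'][:2]; print(k,p[:2],"fix rel knob x,y mm",1000*(d@X)+18,1000*(d@Y)+100)
E
```

```text
yaw -0.04359292951257039 -0.04625649337644505 blank yaw 0.005849583385798525 -0.019660436915275102 0.26167626018367784 0.48010119203254553
red (np.float64(215.99787573021774), np.float64(209.99946893255444), 9) (np.float64(280.29328214971207), np.float64(270.50748560460653), 14) [0.5878 0.1582 0.121 ] [0.5892 0.1562 0.121 ]
yel (np.float64(205.62463219840268), np.float64(200.68516183270282), 13) (np.float64(265.98615384615385), np.float64(304.49142857142857), 26) [0.6208 0.2018 0.053 ] [0.6221 0.2029 0.053 ]
blue (np.float64(232.31219806763286), np.float64(202.89673913043478), 9) (np.float64(269.9808173477898), np.float64(275.00083402835696), 9) [0.6158 0.112  0.053 ] [0.6175 0.1135 0.053 ]
fFL [0.5711 0.2683] fix rel knob x,y mm -3.4334332809759367 209.22433516156508
fFR [ 0.5502 -0.2114] fix rel knob x,y mm -3.433433280975933 -270.8768568709805
fBL [0.6345 0.2671] fix rel knob x,y mm 59.99435288920673 210.80475660691084
fBR [ 0.6102 -0.2134] fix rel knob x,y mm 56.575226566999994 -270.3145093978953
bedFL [0.4852 0.2718] fix rel knob x,y mm -89.38098554397241 209.01045471618943
bedFR [ 0.4631 -0.2053] fix rel knob x,y mm -90.65322919174635 -268.63555045481957
bl_LB [0.5446 0.054 ] fix rel knob x,y mm -20.532865619919995 -6.043179915407592
bl_LF [0.5054 0.0562] fix rel knob x,y mm -59.82433450327291 -5.508754303285727
bl_RF [ 0.5002 -0.2067] fix rel knob x,y mm -53.5317708466809 -268.3882767797515
bl_RB [ 0.5462 -0.2077] fix rel knob x,y mm -7.600204369276497 -267.39966331823416
holeL [0.5896 0.1996] fix rel knob x,y mm 17.99587480727065 141.36891165605584
holeR [0.587  0.1189] fix rel knob x,y mm 18.94853912908257 60.66761736036902
guideL [ 0.5891 -0.0315] fix rel knob x,y mm 27.59065380015133 -89.49586438777337
red [0.5878 0.1582] fix rel knob x,y mm 18.0 100.0
yel [0.6208 0.2018] fix rel knob x,y mm 49.134284323609485 145.01235955068358
blue [0.6158 0.112 ] fix rel knob x,y mm 47.99367756148518 55.038248298547636
```

```bash
python3 -m creep '[{"x":-0.05,"y":-0.028,"yaw":-4},{"x":-0.1,"y":-0.057,"yaw":-8},{"x":-0.15,"y":-0.085,"yaw":-12},{"x":-0.2,"y":-0.113,"yaw":-16.1},{"x":-0.25,"y":-0.142,"yaw":-16.1}]' 30
```

```text
validation failed for argument at $[0]...
```

```bash
python3 -m creep '[{"gripper":0,"x":-0.05,"y":-0.028,"z":0,"yaw":-4},{"gripper":0,"x":-0.1,"y":-0.057,"z":0,"yaw":-8},{"gripper":0,"x":-0.15,"y":-0.085,"z":0,"yaw":-12},{"gripper":0,"x":-0.2,"y":-0.113,"z":0,"yaw":-16.1},{"gripper":0,"x":-0.25,"y":-0.142,"z":0,"yaw":-16.1}]' 30
```

```text
clock: 0.72
ee_pos: [0.3924, 0.3761, 0.2335]
eef_rot: [-3.142, -0.0, 3.098]
contact_force: [1.4, 0.6, 0.8]
grip_width: 0.0946
finger_force: 0.0
```

```bash
python3 -m creep '[{"gripper":0,"x":-0.042,"y":-0.042,"z":0,"yaw":0},{"gripper":0,"x":-0.084,"y":-0.085,"z":0,"yaw":0},{"gripper":0.2,"x":-0.126,"y":-0.127,"z":0,"yaw":0},{"gripper":0.3,"x":-0.167,"y":-0.17,"z":0,"yaw":0},{"gripper":0.3,"x":-0.206,"y":-0.211,"z":0,"yaw":0}]'; python3 -m creep '[{"gripper":0.3,"x":0,"y":0,"z":0.03,"yaw":0},{"gripper":0.3,"x":0,"y":0,"z":0.06,"yaw":0},{"gripper":0.3,"x":0,"y":0,"z":0.06,"yaw":0}]'; python3 - <<'E'
from bench import r,eyes
from h import *
for n,b in (("top",(195,190,250,235)),("side",(230,220,330,320))):
    f=eyes.grab_frame(n); u0,v0,u1,v1=b
    cv2.imwrite(f"pics/{n}1.png",cv2.resize(f["image"][v0:v1,u0:u1,::-1],None,fx=6,fy=6,interpolation=cv2.INTER_CUBIC))
print(r.get_obs()["ee_pos"])
E
```

```text
clock: 1.35
ee_pos: [0.5888, 0.1558, 0.2334]
eef_rot: [3.142, -0.0, 3.096]
contact_force: [1.3, 0.8, 0.1]
grip_width: 0.0709
finger_force: 0.0
clock: 1.72
ee_pos: [0.5869, 0.1573, 0.1717]
eef_rot: [-3.141, -0.004, 3.096]
contact_force: [0.4, -0.8, 0.3]
grip_width: 0.0666
finger_force: 0.0
[0.58800685 0.15774994 0.17426968]
```

View pics/side1.png

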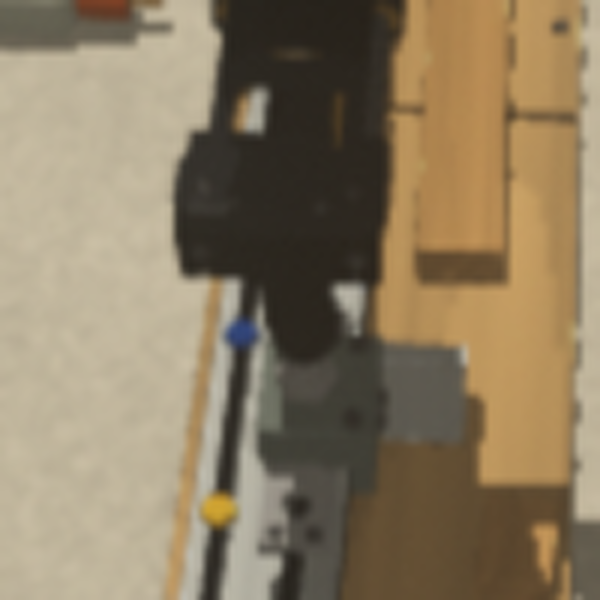

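The picture shows the gripper straddling the knob, with the knob hidden behind the near finger at about (305,330). The yellow flag is at (220,508) and the left hole at (297,505).

```bash
python3 -m creep '[{"gripper":0.3,"x":0,"y":0,"z":0.03,"yaw":0},{"gripper":0.3,"x":0,"y":0,"z":0.05,"yaw":0},{"gripper":0.3,"x":0,"y":0,"z":0.062,"yaw":0},{"gripper":0.5,"x":0,"y":0,"z":0.062,"yaw":0},{"gripper":0.6,"x":0,"y":0,"z":0.062,"yaw":0}]' 3; python3 -m creep '[{"gripper":0.65,"x":0,"y":0,"z":0,"yaw":0},{"gripper":0.7,"x":0,"y":0,"z":0,"yaw":0},{"gripper":0.8,"x":0,"y":0,"z":0,"yaw":0},{"gripper":0.8,"x":0,"y":0,"z":0,"yaw":0}]' 4
```

```text
clock: 2.45
ee_pos: [0.5883, 0.1577, 0.1127]
eef_rot: [3.141, 0.002, 3.097]
contact_force: [0.3, -0.8, -0.4]
grip_width: 0.0517
finger_force: 0.0
clock: 2.95
ee_pos: [0.5879, 0.1567, 0.1121]
eef_rot: [-3.141, 0.0, 3.097]
contact_force: [-1.5, -7.8, 3.3]
grip_width: 0.0275
finger_force: 4.0
```

```bash
python3 -m creep '[{"gripper":0.8,"x":0,"y":0,"z":0,"yaw":0},{"gripper":0.8,"x":0,"y":0,"z":0,"yaw":0}]';  python3 -m creep '[{"gripper":0.8,"x":0,"y":-0.0005,"z":0,"yaw":0},{"gripper":0.8,"x":0,"y":-0.001,"z":0,"yaw":0},{"gripper":0.8,"x":0,"y":-0.001,"z":0,"yaw":0}]'
```

```text
clock: 3.2
ee_pos: [0.5879, 0.1567, 0.1121]
eef_rot: [-3.141, 0.0, 3.097]
contact_force: [-0.1, -7.8, 2.6]
grip_width: 0.0275
finger_force: 4.0
clock: 3.58
ee_pos: [0.5879, 0.1565, 0.112]
eef_rot: [3.142, 0.001, 3.097]
contact_force: [-0.4, -4.4, 5.8]
grip_width: 0.0275
finger_force: 4.0
```

```bash
python3 -m creep '[{"gripper":0.8,"x":0,"y":-0.001,"z":-0.0005,"yaw":0},{"gripper":0.8,"x":0,"y":-0.001,"z":-0.001,"yaw":0}]'; python3 -m creep '[{"gripper":0.9,"x":0,"y":0,"z":0,"yaw":0},{"gripper":0.9,"x":0,"y":0,"z":0,"yaw":0},{"gripper":0.9,"x":0,"y":0,"z":0,"yaw":0},{"gripper":0.9,"x":0,"y":0,"z":-0.002,"yaw":0},{"gripper":0.9,"x":0,"y":0,"z":-0.004,"yaw":0}]' 35
```

```text
clock: 3.82
ee_pos: [0.5877, 0.156, 0.1123]
eef_rot: [3.141, 0.0, 3.097]
contact_force: [3.1, 3.4, -5.8]
grip_width: 0.0275
finger_force: 4.0
clock: 4.45
ee_pos: [0.5877, 0.1557, 0.116]
eef_rot: [3.141, -0.0, 3.097]
contact_force: [4.9, 3.9, -10.0]
grip_width: 0.0267
finger_force: 35.0
```

```bash
python3 -m creep '[{"gripper":0.9,"x":0,"y":0,"z":-0.002,"yaw":0},{"gripper":0.9,"x":0,"y":0,"z":-0.004,"yaw":0},{"gripper":0.9,"x":0,"y":0,"z":-0.006,"yaw":0},{"gripper":0.9,"x":0,"y":0,"z":-0.0075,"yaw":0},{"gripper":0.9,"x":0,"y":0,"z":-0.0075,"yaw":0}]'
```

```text
clock: 5.08
ee_pos: [0.5876, 0.1557, 0.1233]
eef_rot: [3.141, -0.001, 3.097]
contact_force: [4.6, 4.2, -11.5]
grip_width: 0.0268
finger_force: 35.0
```

```bash
python3 -m creep '[{"gripper":0.9,"x":0,"y":0.002,"z":0,"yaw":0},{"gripper":0.9,"x":0,"y":0.005,"z":0,"yaw":0},{"gripper":0.9,"x":0,"y":0.01,"z":0,"yaw":0},{"gripper":0.9,"x":0,"y":0.015,"z":0,"yaw":0},{"gripper":0.9,"x":0,"y":0.015,"z":0,"yaw":0}]'; python3 - <<'E'
from h import *
s=np.load("side0.npz"); np.set_printoptions(precision=4)
p=ray(s,230+(297.5)/6-.5,220+505.5/6-.5,.053); print(p)
s0=s; k=np.array([.5892,.1562]); th=-.045
d=p[:2]-k; print(d@[np.cos(th),np.sin(th)],d@[-np.sin(th),np.cos(th)])
E
```

```text
clock: 5.7
ee_pos: [0.5883, 0.17, 0.1232]
eef_rot: [-3.141, -0.001, 3.097]
contact_force: [5.2, -1.0, -11.8]
grip_width: 0.0266
finger_force: 35.0
[0.5915 0.2    0.053 ]
0.00033516787335102923 0.04381948185705232
```

```bash
python3 -m creep '[{"gripper":0.9,"x":0,"y":0.006,"z":0,"yaw":0},{"gripper":0.9,"x":0,"y":0.012,"z":0,"yaw":0},{"gripper":0.9,"x":0,"y":0.018,"z":0,"yaw":0},{"gripper":0.9,"x":0,"y":0.024,"z":0,"yaw":0},{"gripper":0.9,"x":0,"y":0.026,"z":0,"yaw":0}]';python3 -m creep '[{"gripper":0.9,"x":0,"y":0,"z":0,"yaw":0},{"gripper":0.9,"x":0,"y":0,"z":0.002,"yaw":0},{"gripper":0.9,"x":0,"y":0,"z":0.004,"yaw":0},{"gripper":0.9,"x":0,"y":0,"z":0.004,"yaw":0}]'
```

```text
clock: 6.32
ee_pos: [0.5896, 0.1958, 0.1231]
eef_rot: [-3.14, -0.001, 3.097]
contact_force: [5.4, -5.0, -11.6]
grip_width: 0.0264
finger_force: 35.0
clock: 6.82
ee_pos: [0.5896, 0.1958, 0.1192]
eef_rot: [-3.141, -0.001, 3.097]
contact_force: [4.9, -2.5, -10.9]
grip_width: 0.0265
finger_force: 35.0
```

```bash
python3 -m creep '[{"gripper":0.9,"x":0,"y":0,"z":0.0005,"yaw":0},{"gripper":0.9,"x":0,"y":0,"z":0.001,"yaw":0},{"gripper":0.9,"x":0,"y":0,"z":0.001,"yaw":0}]'
```

```text
clock: 7.2
ee_pos: [0.5896, 0.1958, 0.1184]
eef_rot: [-3.141, -0.001, 3.097]
contact_force: [5.7, -1.9, -9.8]
grip_width: 0.0269
finger_force: 35.0
```

```bash
python3 -m creep '[{"gripper":0.9,"x":0,"y":0,"z":0.0005,"yaw":0},{"gripper":0.9,"x":0,"y":0,"z":0.001,"yaw":0},{"gripper":0.9,"x":0,"y":0,"z":0.001,"yaw":0}]'
```

```text
clock: 7.58
ee_pos: [0.5896, 0.1958, 0.1175]
eef_rot: [-3.141, -0.0, 3.097]
contact_force: [4.9, -2.3, -9.2]
grip_width: 0.0268
finger_force: 35.0
```

```bash
python3 -m creep '[{"gripper":0.9,"x":0,"y":0,"z":0.001,"yaw":0},{"gripper":0.9,"x":0,"y":0,"z":0.002,"yaw":0},{"gripper":0.9,"x":0,"y":0,"z":0.003,"yaw":0},{"gripper":0.9,"x":0,"y":0,"z":0.003,"yaw":0}]'
```

```text
clock: 8.07
ee_pos: [0.5896, 0.1959, 0.1147]
eef_rot: [-3.141, -0.0, 3.097]
contact_force: [4.9, -3.1, -8.9]
grip_width: 0.0268
finger_force: 35.0
```

Force follows the spring down past the plate level, so the pin is entering the hole. I'll lower it the rest of the way and then release.

```bash
python3 -m creep '[{"gripper":0.9,"x":0,"y":0,"z":0.001,"yaw":0},{"gripper":0.9,"x":0,"y":0,"z":0.002,"yaw":0},{"gripper":0.9,"x":0,"y":0,"z":0.002,"yaw":0},{"gripper":0.6,"x":0,"y":0,"z":0.002,"yaw":0},{"gripper":0.3,"x":0,"y":0,"z":0.002,"yaw":0}]';python3 -m creep '[{"gripper":0.3,"x":0,"y":0,"z":0,"yaw":0},{"gripper":0.3,"x":0,"y":0,"z":-0.03,"yaw":0},{"gripper":0.3,"x":0,"y":0,"z":-0.08,"yaw":0},{"gripper":0.3,"x":0.02,"y":-0.05,"z":-0.09,"yaw":0},{"gripper":0.3,"x":0.05,"y":-0.11,"z":-0.09,"yaw":0}]'; python3 - <<'E'
from bench import r,eyes
from h import *
for n in ("top","side"):
    f=eyes.grab_frame(n); np.savez(n+"2.npz",**f)
f=np.load("side2.npz");a=f["image"][240:330,240:330,::-1]
cv2.imwrite("pics/s2.png",cv2.resize(a,None,fx=6,fy=6,interpolation=cv2.INTER_CUBIC))
print(cen(f,(0,120,90),(8,255,255),(265,275,300,315)),f["fx"]);np.set_printoptions(precision=4)
c=cen(f,(0,120,90),(8,255,255),(265,275,300,315))
for z in (.121,.128): print(ray(f,c[0],c[1],z))
E
```

```text
clock: 8.7
ee_pos: [0.5893, 0.1966, 0.1134]
eef_rot: [3.141, -0.0, 3.097]
contact_force: [-0.4, 0.6, 0.0]
grip_width: 0.0417
finger_force: 0.0
clock: 9.32
ee_pos: [0.5366, 0.0923, 0.2042]
eef_rot: [3.141, 0.003, 3.099]
contact_force: [0.1, -0.9, 0.6]
grip_width: 0.0663
finger_force: 0.0
(np.float64(278.6554719166184), np.float64(284.47191661841345), 19) 468.5026774118071
[0.5914 0.1973 0.121 ]
[0.5911 0.2029 0.128 ]
```

View pics/s2.png

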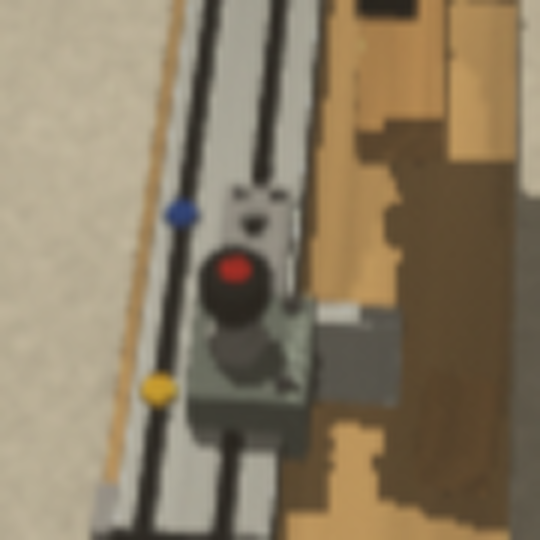

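The side crop shows the red dot at (235,270). Cast to z=0.121 it has moved 41 mm, which matches a knob that is fully down (a raised knob would give 47 mm). The yellow flag is at (158,390), beside the stop. Next I push the blank, with the open fingers in front of it.

```bash
python3 -m creep '[{"gripper":0,"x":0.02,"y":-0.055,"z":0,"yaw":0},{"gripper":0,"x":0.04,"y":-0.11,"z":0,"yaw":0},{"gripper":0,"x":0.0536,"y":-0.1675,"z":0.03,"yaw":0},{"gripper":0,"x":0.0536,"y":-0.1675,"z":0.08,"yaw":0},{"gripper":0,"x":0.0536,"y":-0.1675,"z":0.1,"yaw":0}]';python3 -m creep '[{"gripper":0,"x":0,"y":0,"z":0,"yaw":0},{"gripper":0,"x":0,"y":0,"z":0,"yaw":0},{"gripper":0,"x":0,"y":0,"z":0,"yaw":0}]'; python3 - <<'E'
from bench import r,eyes
from h import *
print(r.get_obs()["ee_pos"])
f=eyes.grab_frame("side");a=f["image"][185:345,240:380,::-1]
cv2.imwrite("pics/s3.png",cv2.resize(a,None,fx=3.7,fy=3.7,interpolation=cv2.INTER_CUBIC))
E
```

```text
clock: 10.05
ee_pos: [0.4752, -0.0725, 0.1012]
eef_rot: [3.141, -0.002, 3.095]
contact_force: [-0.1, -0.4, 0.5]
grip_width: 0.0951
finger_force: 0.0
clock: 10.42
ee_pos: [0.4764, -0.0718, 0.1041]
eef_rot: [-3.141, 0.002, 3.097]
contact_force: [-0.0, 0.4, 0.3]
grip_width: 0.0948
finger_force: 0.0
[ 0.47640786 -0.0718298   0.10414542]
```

View pics/s3.png

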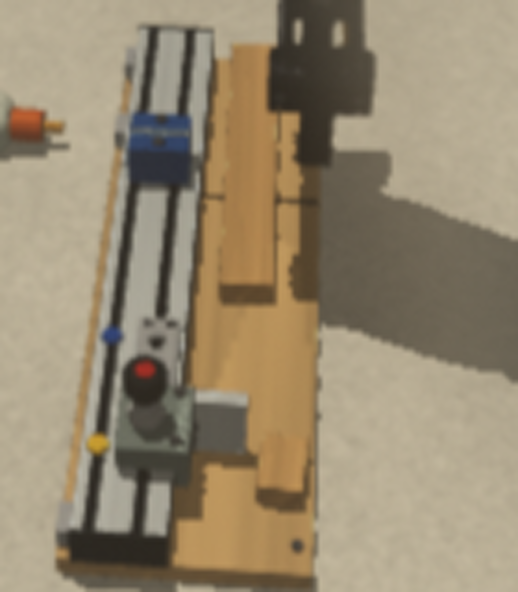

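The fingers stand over the front strip of the bed at about (315,130), and the blank is clear of them. I'll lower and push towards the fence.

```bash
python3 -m creep '[{"gripper":0,"x":0,"y":0,"z":0.03,"yaw":0},{"gripper":0,"x":0,"y":0,"z":0.055,"yaw":0},{"gripper":0,"x":0,"y":0,"z":0.063,"yaw":0},{"gripper":0,"x":0,"y":0,"z":0.063,"yaw":0}]';python3 -m creep '[{"gripper":0,"x":-0.008,"y":0,"z":0,"yaw":0},{"gripper":0,"x":-0.014,"y":0,"z":0,"yaw":0},{"gripper":0,"x":-0.02,"y":0,"z":0,"yaw":0},{"gripper":0,"x":-0.026,"y":0,"z":0,"yaw":0},{"gripper":0,"x":-0.03,"y":0,"z":0,"yaw":0}]';python3 -m creep '[{"gripper":0,"x":-0.001,"y":0,"z":0,"yaw":0},{"gripper":0,"x":-0.002,"y":0,"z":0,"yaw":0},{"gripper":0,"x":-0.002,"y":0,"z":0,"yaw":0}]'
```

```text
clock: 10.98
ee_pos: [0.476, -0.072, 0.0404]
eef_rot: [3.141, -0.0, 3.097]
contact_force: [-0.3, -0.3, -0.3]
grip_width: 0.095
finger_force: 0.0
clock: 11.6
ee_pos: [0.5061, -0.0734, 0.0401]
eef_rot: [3.142, -0.0, 3.097]
contact_force: [-0.7, -0.7, 1.0]
grip_width: 0.0951
finger_force: 0.8
clock: 11.98
ee_pos: [0.5079, -0.0735, 0.0401]
eef_rot: [3.142, 0.0, 3.097]
contact_force: [0.0, -0.6, 0.1]
grip_width: 0.095
finger_force: 0.1
```

```bash
python3 -m creep '[{"gripper":0,"x":-0.001,"y":0,"z":0,"yaw":0},{"gripper":0,"x":-0.002,"y":0,"z":0,"yaw":0},{"gripper":0,"x":-0.002,"y":0,"z":0,"yaw":0}]';python3 -m creep '[{"gripper":0,"x":-0.001,"y":0,"z":0,"yaw":0},{"gripper":0,"x":-0.001,"y":0,"z":0,"yaw":0}]';python3 -m creep '[{"gripper":0,"x":-0.001,"y":0,"z":0,"yaw":0},{"gripper":0,"x":-0.001,"y":0,"z":0,"yaw":0}]'
```

```text
clock: 12.35
ee_pos: [0.5086, -0.0733, 0.0401]
eef_rot: [3.141, -0.003, 3.096]
contact_force: [-7.1, 0.8, 5.0]
grip_width: 0.0948
finger_force: 3.6
clock: 12.6
ee_pos: [0.5087, -0.0733, 0.0401]
eef_rot: [3.141, -0.005, 3.096]
contact_force: [-11.9, -0.6, 9.2]
grip_width: 0.0951
finger_force: 5.8
clock: 12.85
ee_pos: [0.5088, -0.0733, 0.0401]
eef_rot: [3.14, -0.007, 3.095]
contact_force: [-15.8, -2.4, 12.0]
grip_width: 0.0948
finger_force: 8.0
```

```bash
python3 -m creep '[{"gripper":0,"x":0.01,"y":0,"z":0,"yaw":0},{"gripper":0.5,"x":0.015,"y":0,"z":-0.04,"yaw":0},{"gripper":1,"x":0,"y":-0.05,"z":-0.06,"yaw":0},{"gripper":1,"x":-0.0256,"y":-0.105,"z":-0.06,"yaw":0},{"gripper":1,"x":-0.0256,"y":-0.1577,"z":-0.06,"yaw":0}]' 10;python3 -m creep '[{"gripper":1,"x":0,"y":0,"z":0,"yaw":0},{"gripper":1,"x":0,"y":0,"z":0,"yaw":0},{"gripper":1,"x":0,"y":0,"z":0,"yaw":0}]'; python3 - <<'E'
from bench import r,eyes
from h import *
f=eyes.grab_frame("side");a=f["image"][165:320,240:380,::-1]
cv2.imwrite("pics/s4.png",cv2.resize(a,None,fx=3.8,fy=3.8,interpolation=cv2.INTER_CUBIC))
E
```

```text
clock: 13.48
ee_pos: [0.5318, -0.2345, 0.1006]
eef_rot: [-3.14, 0.003, 3.098]
contact_force: [-0.4, 0.6, 0.2]
grip_width: 0.0604
finger_force: 0.0
clock: 13.85
ee_pos: [0.5303, -0.2312, 0.1001]
eef_rot: [3.141, -0.0, 3.098]
contact_force: [-0.2, 0.2, -0.2]
grip_width: 0.0306
finger_force: 0.0
```

View pics/s4.png

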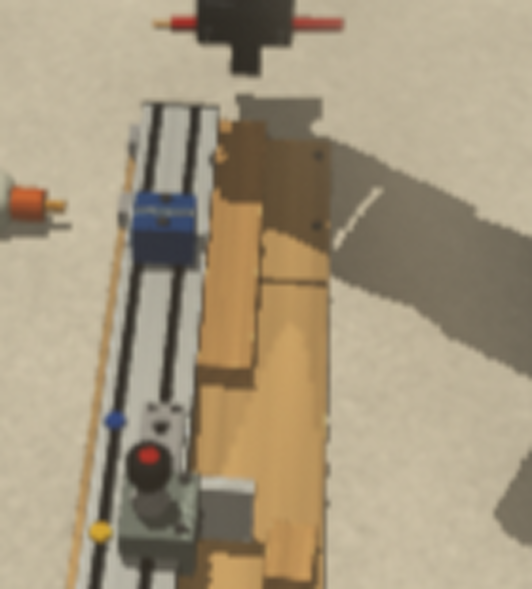

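The blank lies along the fence, its left end at about (228,375), and the stop finger's face is at (228,480). The gripper is beyond the blank's right end. I'll lower it and push along +y.

```bash
python3 -m creep '[{"gripper":1,"x":0,"y":0,"z":0.03,"yaw":0},{"gripper":1,"x":0,"y":0,"z":0.055,"yaw":0},{"gripper":1,"x":0,"y":0,"z":0.06,"yaw":0},{"gripper":1,"x":0,"y":0,"z":0.06,"yaw":0}]';python3 -m creep '[{"gripper":1,"x":0,"y":0.006,"z":0,"yaw":0},{"gripper":1,"x":0,"y":0.012,"z":0,"yaw":0},{"gripper":1,"x":0,"y":0.02,"z":0,"yaw":0},{"gripper":1,"x":0,"y":0.03,"z":0,"yaw":0},{"gripper":1,"x":0,"y":0.04,"z":0,"yaw":0}]';python3 -m creep '[{"gripper":1,"x":0,"y":0.012,"z":0,"yaw":0},{"gripper":1,"x":0,"y":0.024,"z":0,"yaw":0},{"gripper":1,"x":0,"y":0.036,"z":0,"yaw":0},{"gripper":1,"x":0,"y":0.048,"z":0,"yaw":0},{"gripper":1,"x":0,"y":0.06,"z":0,"yaw":0}]'; python3 - <<'E'
from bench import r,eyes
from h import *
f=eyes.grab_frame("side");a=f["image"][185:325,240:370,::-1]
cv2.imwrite("pics/s5.png",cv2.resize(a,None,fx=4.2,fy=4.2,interpolation=cv2.INTER_CUBIC))
E
```

```text
clock: 14.4
ee_pos: [0.5305, -0.2319, 0.0404]
eef_rot: [3.141, 0.0, 3.097]
contact_force: [-0.1, -0.1, -0.6]
grip_width: 0.0006
finger_force: 0.0
clock: 15.02
ee_pos: [0.5323, -0.1917, 0.0403]
eef_rot: [-3.141, 0.001, 3.097]
contact_force: [0.2, -2.3, 1.8]
grip_width: 0.0003
finger_force: 1.2
clock: 15.65
ee_pos: [0.5348, -0.1316, 0.0401]
eef_rot: [3.141, -0.0, 3.097]
contact_force: [0.0, -2.7, 3.1]
grip_width: 0.0005
finger_force: 1.3
```

View pics/s5.png

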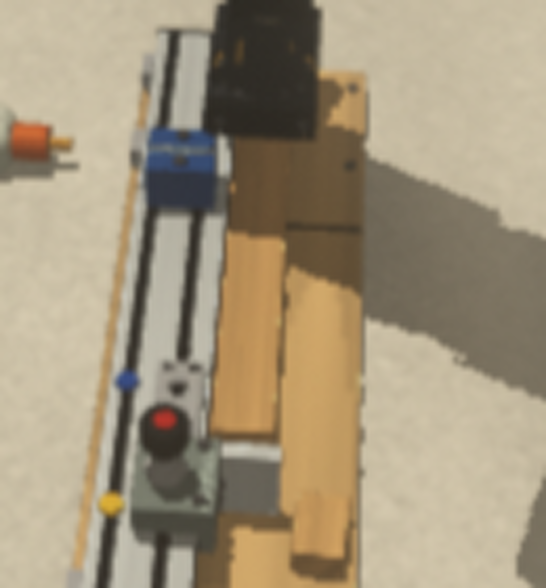

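The blank's left end is at about (245,433) and the stop finger's top edge at about (250,443). I'll compute the gap before creeping closer.

```bash
python3 - <<'E'
from h import *
f=np.load("side2.npz")
c=lambda u,v:(240+(u+.5)/4.2-.5,185+(v+.5)/4.2-.5)
print(ray(f,*c(245,433),.038))
for z in (.053,.06,.0765): print(z,ray(f,*c(250,443),z), ray(f,*c(250,458),z))
E
```

```text
[0.54763197 0.13955078 0.038     ]
0.053 [0.54474452 0.15857989 0.053     ] [0.54466954 0.16927897 0.053     ]
0.06 [0.54478655 0.16407153 0.06      ] [0.54471215 0.17468759 0.06      ]
0.0765 [0.54488561 0.17701611 0.0765    ] [0.54481258 0.18743647 0.0765    ]
```

```bash
python3 -m creep '[{"gripper":1,"x":0,"y":0.006,"z":0,"yaw":0},{"gripper":1,"x":0,"y":0.012,"z":0,"yaw":0},{"gripper":1,"x":0,"y":0.018,"z":0,"yaw":0},{"gripper":1,"x":0,"y":0.022,"z":0,"yaw":0},{"gripper":1,"x":0,"y":0.025,"z":0,"yaw":0}]';python3 -m creep '[{"gripper":1,"x":0,"y":0.0005,"z":0,"yaw":0},{"gripper":1,"x":0,"y":0.001,"z":0,"yaw":0},{"gripper":1,"x":0,"y":0.0015,"z":0,"yaw":0},{"gripper":1,"x":0,"y":0.002,"z":0,"yaw":0}]'
```

```text
clock: 16.32
ee_pos: [0.5359, -0.1072, 0.0401]
eef_rot: [3.141, -0.0, 3.097]
contact_force: [0.5, 0.2, -1.2]
grip_width: 0.0003
finger_force: 0.3
clock: 16.82
ee_pos: [0.536, -0.1055, 0.0401]
eef_rot: [3.142, 0.0, 3.097]
contact_force: [0.4, -0.8, -0.1]
grip_width: 0.0004
finger_force: 0.3
```

```bash
python3 -m creep '[{"gripper":1,"x":0,"y":0.0005,"z":0,"yaw":0},{"gripper":1,"x":0,"y":0.001,"z":0,"yaw":0},{"gripper":1,"x":0,"y":0.0015,"z":0,"yaw":0}]';python3 -m creep '[{"gripper":1,"x":0,"y":0.0005,"z":0,"yaw":0},{"gripper":1,"x":0,"y":0.001,"z":0,"yaw":0}]'
```

```text
clock: 17.2
ee_pos: [0.5361, -0.1039, 0.0401]
eef_rot: [3.142, 0.0, 3.097]
contact_force: [-0.9, -0.8, -0.5]
grip_width: 0.0006
finger_force: 0.3
clock: 17.45
ee_pos: [0.5361, -0.1029, 0.0401]
eef_rot: [3.142, 0.0, 3.097]
contact_force: [-0.1, -1.5, 0.4]
grip_width: 0.0006
finger_force: 0.3
```

```bash
python3 -m creep '[{"gripper":1,"x":0,"y":0.0005,"z":0,"yaw":0},{"gripper":1,"x":0,"y":0.001,"z":0,"yaw":0}]';python3 -m creep '[{"gripper":1,"x":0,"y":0.0005,"z":0,"yaw":0},{"gripper":1,"x":0,"y":0.001,"z":0,"yaw":0}]'
```

```text
clock: 17.7
ee_pos: [0.5361, -0.1019, 0.0401]
eef_rot: [3.142, 0.0, 3.097]
contact_force: [1.1, 0.0, -0.8]
grip_width: 0.0005
finger_force: 0.3
clock: 17.95
ee_pos: [0.5362, -0.1009, 0.0401]
eef_rot: [3.142, 0.0, 3.097]
contact_force: [-0.2, -1.0, -0.5]
grip_width: 0.0008
finger_force: 0.3
```

```bash
python3 -m creep '[{"gripper":1,"x":0,"y":0.0005,"z":0,"yaw":0},{"gripper":1,"x":0,"y":0.001,"z":0,"yaw":0}]'
```

```text
clock: 18.2
ee_pos: [0.5363, -0.0999, 0.0401]
eef_rot: [3.142, 0.0, 3.097]
contact_force: [0.6, 0.2, -0.3]
grip_width: 0.0004
finger_force: 0.3
```

```bash
python3 -m creep '[{"gripper":1,"x":0,"y":0.0005,"z":0,"yaw":0},{"gripper":1,"x":0,"y":0.001,"z":0,"yaw":0}]';python3 -m creep '[{"gripper":1,"x":0,"y":0.0005,"z":0,"yaw":0},{"gripper":1,"x":0,"y":0.001,"z":0,"yaw":0}]'
```

```text
clock: 18.45
ee_pos: [0.5363, -0.0989, 0.0401]
eef_rot: [3.142, 0.0, 3.097]
contact_force: [0.2, -1.0, -0.5]
grip_width: -0.0
finger_force: 0.3
clock: 18.7
ee_pos: [0.5363, -0.0979, 0.0401]
eef_rot: [3.141, -0.0, 3.097]
contact_force: [-0.2, -1.0, -0.1]
grip_width: 0.0002
finger_force: 0.3
```

```bash
python3 -m creep '[{"gripper":1,"x":0,"y":0.0005,"z":0,"yaw":0},{"gripper":1,"x":0,"y":0.001,"z":0,"yaw":0}]'; python3 - <<'E'
from bench import r,eyes
from h import *
f=eyes.grab_frame("side");a=f["image"][185:325,240:370,::-1]
cv2.imwrite("pics/s6.png",cv2.resize(a,None,fx=4.2,fy=4.2,interpolation=cv2.INTER_CUBIC))
E
```

```text
clock: 18.95
ee_pos: [0.5364, -0.0969, 0.0401]
eef_rot: [3.142, 0.0, 3.097]
contact_force: [0.4, -0.6, -0.0]
grip_width: 0.0004
finger_force: 0.3
```

```bash
python3 -m creep '[{"gripper":1,"x":0,"y":0.0005,"z":0,"yaw":0},{"gripper":1,"x":0,"y":0.001,"z":0,"yaw":0}]';python3 -m creep '[{"gripper":1,"x":0,"y":0.0005,"z":0,"yaw":0},{"gripper":1,"x":0,"y":0.001,"z":0,"yaw":0}]'
```

```text
clock: 19.25
ee_pos: [0.5364, -0.0959, 0.0401]
eef_rot: [3.142, 0.0, 3.097]
contact_force: [-0.6, -0.8, -0.2]
grip_width: 0.0005
finger_force: 0.3
clock: 19.5
ee_pos: [0.5366, -0.0952, 0.0402]
eef_rot: [-3.141, 0.0, 3.097]
contact_force: [-0.1, -4.9, -0.2]
grip_width: 0.0007
finger_force: 2.2
```

```bash
python3 -m creep '[{"gripper":1,"x":0,"y":0.0005,"z":0,"yaw":0},{"gripper":1,"x":0,"y":0.001,"z":0,"yaw":0}]'
```

```text
clock: 19.75
ee_pos: [0.5365, -0.0941, 0.0401]
eef_rot: [-3.142, 0.0, 3.097]
contact_force: [0.0, -4.1, -0.7]
grip_width: 0.0003
finger_force: 2.2
```

Contact reached at about 4.5 N (stop friction only). I'll retract, then re-press the blank lightly against the fence with the open fingers.

```bash
python3 -m creep '[{"gripper":1,"x":0,"y":-0.01,"z":0,"yaw":0},{"gripper":1,"x":0,"y":-0.02,"z":0,"yaw":0},{"gripper":1,"x":0,"y":-0.02,"z":-0.06,"yaw":0},{"gripper":0.5,"x":0.03,"y":0.02,"z":-0.06,"yaw":0},{"gripper":0,"x":0.049,"y":0.07,"z":-0.06,"yaw":0}]';python3 -m creep '[{"gripper":0,"x":0,"y":0.0575,"z":0,"yaw":0},{"gripper":0,"x":0,"y":0.0575,"z":0,"yaw":0},{"gripper":0,"x":0,"y":0.0575,"z":0,"yaw":0},{"gripper":0,"x":0,"y":0.0575,"z":0,"yaw":0},{"gripper":0,"x":0,"y":0.0575,"z":0,"yaw":0}]';python3 -m creep '[{"gripper":0,"x":0,"y":0,"z":0.03,"yaw":0},{"gripper":0,"x":0,"y":0,"z":0.055,"yaw":0},{"gripper":0,"x":0,"y":0,"z":0.06,"yaw":0},{"gripper":0,"x":-0.008,"y":0,"z":0.06,"yaw":0},{"gripper":0,"x":-0.015,"y":0,"z":0.06,"yaw":0}]'
```

```text
clock: 20.38
ee_pos: [0.4899, -0.022, 0.1007]
eef_rot: [3.141, 0.001, 3.094]
contact_force: [0.1, 1.0, -0.4]
grip_width: 0.0151
finger_force: 0.0
clock: 21.0
ee_pos: [0.4934, 0.0346, 0.1001]
eef_rot: [3.142, -0.0, 3.095]
contact_force: [-0.1, -0.2, -0.6]
grip_width: 0.0651
finger_force: 0.0
clock: 21.62
ee_pos: [0.5094, 0.0347, 0.041]
eef_rot: [3.142, 0.002, 3.097]
contact_force: [-1.6, 0.6, 0.1]
grip_width: 0.0949
finger_force: 0.0
```

```bash
python3 -m creep '[{"gripper":0,"x":-0.0015,"y":0,"z":0,"yaw":0},{"gripper":0,"x":-0.003,"y":0,"z":0,"yaw":0},{"gripper":0,"x":-0.004,"y":0,"z":0,"yaw":0},{"gripper":0,"x":-0.005,"y":0,"z":0,"yaw":0},{"gripper":0,"x":-0.005,"y":0,"z":0,"yaw":0}]'
```

```text
clock: 22.25
ee_pos: [0.5131, 0.0347, 0.0401]
eef_rot: [3.142, -0.0, 3.097]
contact_force: [-1.2, 0.5, 0.6]
grip_width: 0.0951
finger_force: 0.3
```

```bash
python3 -m creep '[{"gripper":0,"x":-0.0005,"y":0,"z":0,"yaw":0},{"gripper":0,"x":-0.001,"y":0,"z":0,"yaw":0},{"gripper":0,"x":-0.001,"y":0,"z":0,"yaw":0}]';python3 -m creep '[{"gripper":0,"x":-0.0005,"y":0,"z":0,"yaw":0},{"gripper":0,"x":-0.001,"y":0,"z":0,"yaw":0},{"gripper":0,"x":-0.001,"y":0,"z":0,"yaw":0}]'
```

```text
clock: 22.62
ee_pos: [0.5137, 0.0347, 0.0401]
eef_rot: [3.141, -0.001, 3.096]
contact_force: [-5.7, 0.6, 3.0]
grip_width: 0.0947
finger_force: 2.6
clock: 23.0
ee_pos: [0.5138, 0.0348, 0.0401]
eef_rot: [3.141, -0.003, 3.096]
contact_force: [-9.5, 0.6, 6.1]
grip_width: 0.0948
finger_force: 4.4
```

```bash
python3 -m creep '[{"gripper":0,"x":0.008,"y":0,"z":0,"yaw":0},{"gripper":0,"x":0.02,"y":0,"z":0,"yaw":0},{"gripper":0,"x":0.02,"y":0,"z":-0.06,"yaw":0},{"gripper":0,"x":0.05,"y":-0.02,"z":-0.11,"yaw":0},{"gripper":0,"x":0.07,"y":-0.07,"z":-0.13,"yaw":0}]';python3 -m creep '[{"gripper":0,"x":0,"y":-0.05,"z":0,"yaw":0},{"gripper":0,"x":0,"y":-0.1,"z":0,"yaw":0},{"gripper":0,"x":0,"y":-0.15,"z":0,"yaw":0},{"gripper":0,"x":0,"y":-0.2,"z":0,"yaw":0},{"gripper":0,"x":0,"y":-0.2,"z":0,"yaw":0}]'; python3 - <<'E'
from bench import r,eyes
from h import *
f=eyes.grab_frame("side");a=f["image"][185:325,245:345,::-1]; a=cv2.resize(a,(420,590),interpolation=cv2.INTER_CUBIC)
g=eyes.grab_frame("top")["image"][190:255,190:285,::-1]; g=cv2.resize(g,(380,260),interpolation=cv2.INTER_CUBIC)
o=np.zeros((590,800,3),np.uint8); o[:,:420]=a; o[:260,420:]=g; cv2.imwrite("pics/end.png",o)
c=cen(f,(0,120,90),(8,255,255),(265,275,300,315)); print(c,ray(f,c[0],c[1],.121))
E
```

```text
clock: 23.62
ee_pos: [0.4415, -0.0319, 0.1723]
eef_rot: [-3.141, 0.004, 3.1]
contact_force: [0.3, -0.5, -0.6]
grip_width: 0.0949
finger_force: 0.0
clock: 24.25
ee_pos: [0.4327, -0.2345, 0.1699]
eef_rot: [-3.141, 0.001, 3.093]
contact_force: [0.1, 1.1, -0.8]
grip_width: 0.0953
finger_force: 0.0
(np.float64(278.8064), np.float64(284.9104), 21) [0.59101834 0.19849315 0.121     ]
```

View pics/end.png

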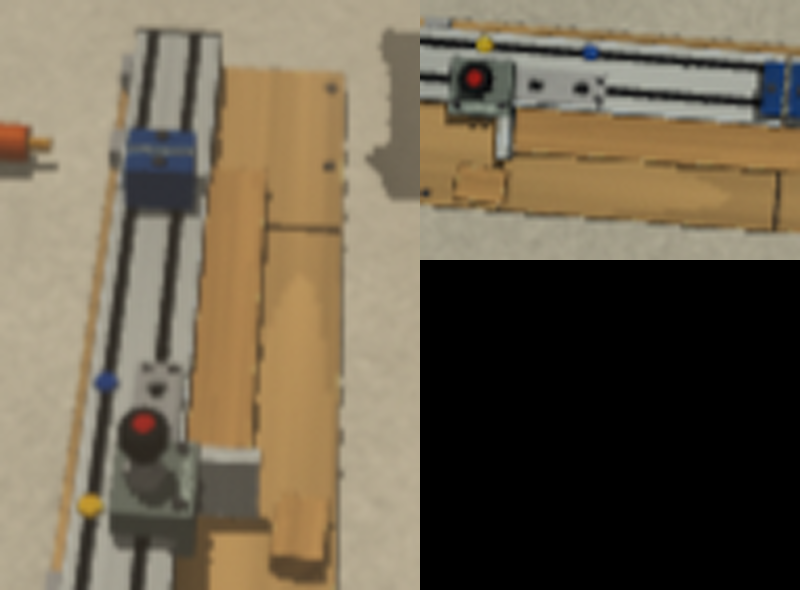

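The final picture shows the blank butted against the stop finger at (225,450) and lying along the fence. The pin is home beside the yellow flag, the offcut hasn't moved and the arm is clear. I'll hand it in.

```bash
python3 -c "
from bench import r
print(r.sign_off())"
```

```text
the job is handed in; nothing more can be done
None
```

The job is handed in: the stop is pinned home in the yellow-marked hole, and the blank lies square against the fence and touches the stop. The arm is clear of everything. I don't have the judge's result; this is from the final camera images and the contact forces.

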